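# Reseat the burner cap on its locating pins

## Task

The washed burner cap lies on the chopping board: put it back on the bare burner of the gas hob. Lower it onto the burner in the grip, gently, never dropping or ramming it, and feel for the four locating pins by turning it until it drops over them, so that it is left fully home, flat and centred. Leave the bowl, canister and pan support where they are.

Things in the scene. Friction and masses are not known exactly. Their poses are not given: they have to be found in the camera images.
- cap: Burner cap, black enamelled disc, 66 mm across, 13 mm high in all, 120 to 210 g, lying right way up. Origin: centre of its underside, z up. Its lowest 6 mm are a narrower foot within 27 mm radius, crossed through the centre by two straight slots, 9.5 mm wide, 6 mm deep, along the cap's own x and y axes (hidden from above). Every quarter turn is equivalent.
- cap_grip (a point): Centre of the cap's full 66 mm disc, 9 mm above the cap's origin, same axes. The disc's upright edge, from 6 to 12 mm above the origin, is the place to grip.
- hob: Single-burner table-top gas hob, fixed: black glass on a steel tray, 320 (x) by 300 (y) mm, glass 66 mm above the worktop, knob at its front (-x). Origin: centre of its underside. A steel dish and a cup of 33 mm radius, to z = 80 mm, carry the burner; a spark electrode (to z = 91 mm) and a thermocouple stand 40 mm from the burner's centre.
- burner_seat (a point): Centre of the flat top face of the brass flame spreader (26 mm radius), 100 mm above the worktop, hob axes. Four steel pins, 5 mm thick, 5 mm tall, stand on it a quarter turn apart, 20 mm from the centre. Home, the cap's underside lies on this face, its origin at this point; wrongly turned, it rests on the pin tops 5 mm higher. 2 mm play each side of a pin.
- burner_cup (a point): Centre of the top of the burner cup, under the spreader, 80 mm above the worktop, hob axes. The spreader has been put back in the cup turned by an unknown angle, up to 45 degrees either way, which no listed pose shows; it sits stiffly (0.6 N m to turn it).
- board: Slim pale green polyethylene chopping board lying on the worktop, fixed, 360 (x) by 240 (y) by 8 mm. Origin: centre of its underside. The cap starts on its top face, in its -x half; the bowl stands on its +x half.
- bowl: Teal ceramic bowl standing on the chopping board, 110 mm across the rim, 50 mm high; origin at the centre of its underside. Bystander, its edge is 35 mm or more from the cap's.
- canister: Glass canister with wooden lid, 98 mm across, 147 mm high; origin at the centre of its underside. Bystander.
- pan_support: Black cast-iron pan support of the hob, taken off and standing on the worktop: ring, 172 mm across on four feet, 40 mm high; origin at its centre at worktop level. Bystander, not needed here.
Things that resemble listed ones, but are neither listed nor needed, are in the scene too. Of the things shaped like the cap, the black one is meant.

How it is judged:
By the outcome, as a careful person would: the job done as asked, in the order asked, and still so for the second after the job is handed in, with the robot touching nothing.
It also fails if it takes over 54 s, if anything falls off the work surface, if the arm or the gripper's body presses on something with over 40 N, if the wrist force passes 120 N, or if a joint passes its speed limit or range.

## Robot

A 6-joint arm with a two-finger parallel gripper is mounted at the origin on the work surface. World frame = base frame: x ahead of the robot, y to its left, z up, the work surface at z = 0. Lengths are in m, angles in rad, forces in N, time in s.
With the tool pointing down it reaches from about 0.3 to 0.775 m from the base axis. Payload 14.6 kg.
Tool frame: the origin (TCP) lies midway between the tips of the shut fingers; the grasp point (between the pads) lies 19 mm behind it; z points along the fingers, y is the line along which they close (so a half turn about z gives the same grasp; the last joint's range is limited). The gripper opens to 85 mm and grips with 20 to 120 N. Pads are 22 mm wide; open, the fingers measure 114 mm over their backs; the gripper's body (76 mm by 85 mm) begins 54 mm behind the grasp point. The pads swing forward as they close: fully open they stand 13 mm farther back than shut.
Start: joints at [-1.334, 0.3, 1.521, -0, 1.321, -0.067], TCP at [0.165, -0.525, 0.231] pointing down, gripper open.
Joint ranges: [-3.03, 3.03], [-0.79, 2.21], [0.23, 2.52], [-1.04, 4.18], [0, 3.07], [-2.55, 2.55]. Speed limits (rad/s): [2.22, 2.22, 2.57, 3.14, 3.14, 3.14].

## Interface

Orientations are given as [roll, pitch, yaw] about the fixed x, y, z axes, in that order (R = Rz(yaw) Ry(pitch) Rx(roll)).
In Python, from rig import movep, move_linear, move_j, command_gripper, wait, solve_ik, observe, camera, Unreachable, close_job gives the robot as it stands. Calls block until the motion is done:
- movep(position, orientation): joint-space move of the TCP to a pose.
- move_linear(position, feed=0.15, orientation=None, guard=None): straight line of the TCP; orientation=None keeps the orientation; feed is the mean speed in m/s. With guard (N) it stops when the force on the tool has changed by that much, and returns True; else False.
- move_j(angles): joint-space move.
- command_gripper(opening, strength=None): finger opening in m; strength is the grip in N (None keeps the last); returns when the fingers have stopped.
- wait(seconds).
- solve_ik(position, orientation): joint angles nearest the present ones, or None.
- observe(): the state.
- camera(name): name is "scene" or "top" or "wrist"; returns a dict with "img" (480x640x3 uint8, blue, green, red), "depth" (480x640 float32, m along the optical axis (not along the pixel's ray), 0 where there is no reading), "vertical_fov" (degrees; the focal length in pixels is half the picture's height over the tangent of half this angle, whatever the lens; pixels are square), "cx", "cy" (the principal point, pixels), "rvec" (rotation vector, rad) and "tvec" (3), from world to camera coordinates, as OpenCV has them. Camera axes: x right, y down, z forward; pixel columns grow to the right and rows downward; lengths in m; the calibration is good to about 2 mm. The wrist camera is an equidistant fisheye: a pixel r from the principal point sees the ray r / f radians off the axis. A picture is of the moment at which its call begins.
A pose or a line that the arm cannot do raises Unreachable and nothing moves.
- close_job(): hands the job in; it is judged then, once.
The state is a dict: "t": time; "joints": joint angles; "qvel": joint speeds; "joint_torque": joint torques, N m; "eef_pos": TCP position; "tool_rot": TCP orientation; "contact_force": force on the tool from outside, world axes, zero at the start; "torque": the same for the moment, N m; "finger_gap": finger opening in m; "grip_force": force on a finger pad.
Only numpy, scipy, OpenCV 4.12 (cv2) and the standard library are available. Lean on these libraries where they do the work, as an engineer would, in place of code of your own. Each camera call takes 0.05 s, during which the arm holds its last target. There are 200 camera calls.

## Working session

There is one attempt and no reset: what is moved stays moved. The work goes in short steps, each a Python script; the robot and the scene stay as the last script left them, time stands still between calls to the robot, and variables do not carry over. Pictures are saved under pics/ and viewed, at most 10 in all, crops included, and the job is handed in when it is done.

```bash
ls; mkdir -p pics
cat > h.py <<'E'
import numpy as np, cv2, pickle
from rig import *
def snap(name,save=None):
    c=camera(name)
    if save:
        cv2.imwrite(f'pics/{save}.png',c['img']); pickle.dump(c,open(f'pics/{save}.pkl','wb'))
    return c
def foc(c): return 240/np.tan(np.radians(c['vertical_fov'])/2)
def ray(c,u,v,fish=False):
    f=foc(c); d=np.array([u-c['cx'],v-c['cy']],float)
    if fish:
        r=np.hypot(*d); th=r/f; k=np.array([*(d/max(r,1e-9)*np.sin(th)),np.cos(th)])
    else: k=np.array([*(d/f),1.])
    R=cv2.Rodrigues(np.array(c['rvec'],float))[0]; t=np.array(c['tvec'],float).ravel()
    return -R.T@t, R.T@k
def onplane(c,u,v,z,fish=False):
    o,d=ray(c,u,v,fish); return o+d*(z-o[2])/d[2]
def proj(c,p):
    R=cv2.Rodrigues(np.array(c['rvec'],float))[0]; k=R@np.array(p)+np.array(c['tvec']).ravel()
    return k[:2]/k[2]*foc(c)+[c['cx'],c['cy']]
E
python3 - <<'E'
from h import *
for n in ('scene','top','wrist'):
    c=snap(n,n+'0'); print(n,c['vertical_fov'],c['cx'],c['cy'],np.round(ray(c,c['cx'],c['cy'])[0],3),np.round(ray(c,c['cx'],c['cy'])[1],2))
s=observe(); print(s)
E
```

```text
pics
scene 55.37249701583376 323.4346330852486 236.55947750308542 [1.139 0.151 1.224] [-0.51 -0.12 -0.85]
top 45.39108445717081 322.15525613643985 239.5143470706078 [ 0.164 -0.016  1.723] [ 0.19  0.01 -0.98]
wrist 65.70646984690485 321.1767600375218 240.3806132360517 [ 0.235 -0.504  0.374] [-0.27 -0.08 -0.96]
{'t': 0.15, 'joints': array([-1.33361465e+00,  3.00330018e-01,  1.52145653e+00, -4.98641970e-06,
        1.32071772e+00, -6.65906378e-02]), 'qvel': array([-3.96361608e-05, -1.20356583e-03, -2.32160954e-03,  2.12504497e-03,
       -1.39331208e-03,  1.00651848e-04]), 'joint_torque': array([ 7.07570252e-04, -5.43661451e+01, -3.61886930e+01, -5.00448527e-05,
        3.16668717e-03, -3.20888353e-05]), 'eef_pos': array([ 0.16447333, -0.52463292,  0.2308514 ]), 'tool_rot': array([-3.14068274e+00, -5.58404203e-05,  3.03773523e-01]), 'contact_force': array([ 0.52515994, -0.74282802, -0.30389834]), 'torque': array([-0.01269897, -0.00341824, -0.00509086]), 'grip_force': 0.0, 'finger_gap': 0.08539140063935856}
```

View pics/top0.png

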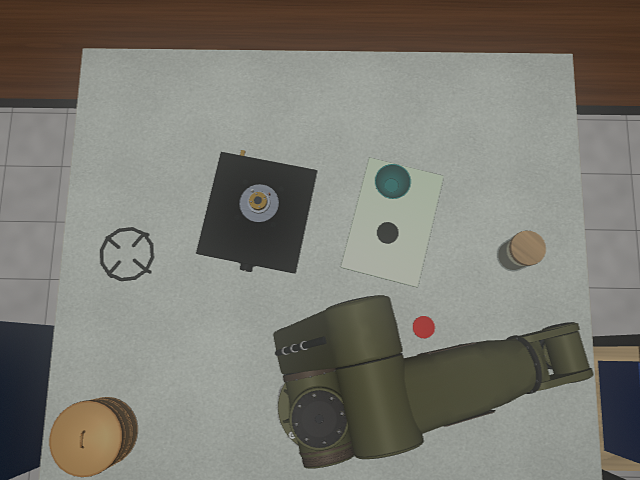

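View pics/scene0.png

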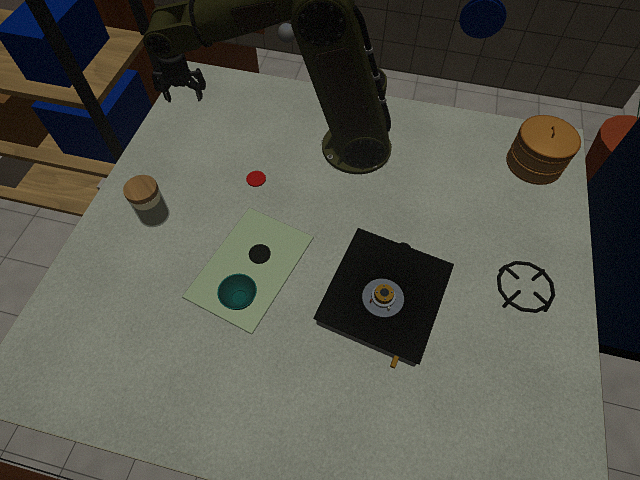

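The top view shows the robot's base at about (320,420) and the hob with the bare burner at (258,201). Two things are shaped like the cap: a black disc on the board at (388,232) and a red disc on the worktop at (424,327). The black one fits, because it is black and on the board's -x half. The bowl is at (393,181), the canister at (527,248) and the pan support at (127,253). The scene view agrees, with the cap at (260,254) and the burner at (384,296).

```bash
cat > m.py <<'E'
from h import *
out=[]
for n,cap,bur in (('top0',(388,232),(258,201)),('scene0',(260,254),(384,296))):
    c=pickle.load(open(f'pics/{n}.pkl','rb')); hsv=cv2.cvtColor(c['img'],cv2.COLOR_BGR2HSV)
    for nm,m,seed,z in (('cap',(hsv[...,2]<70).astype(np.uint8),cap,.0205),('brass',((hsv[...,0]>10)&(hsv[...,0]<30)&(hsv[...,1]>90)&(hsv[...,2]>60)).astype(np.uint8),bur,.1)):
        m=cv2.morphologyEx(m,cv2.MORPH_CLOSE,np.ones((5,5)))
        k,l,s,ce=cv2.connectedComponentsWithStats(m)
        i=min(range(1,k),key=lambda i:np.hypot(*(ce[i]-seed))+1e3*(s[i][4]<20)); 
        cs=max(cv2.findContours((l==i).astype(np.uint8),0,1)[0],key=cv2.contourArea)[:,0]
        P=np.array([onplane(c,*p,z) for p in cs])[:,:2]; (q,r)=cv2.minEnclosingCircle(P.astype(np.float32))
        u=ce[i]; d=c['depth'][int(u[1]),int(u[0])]; o,dd=ray(c,*u)
        print(n,nm,u,s[i][4],onplane(c,*u,z).round(4),'circ',np.round(q,4),round(r,4),'depthpt',(o+dd*d).round(4))
    if n=='top0':
        cr=[cv2.resize(c['img'][y-33:y+33,x-33:x+33],(390,390),interpolation=cv2.INTER_CUBIC) for x,y in (cap,bur)]
        cv2.imwrite('pics/crop.png',np.hstack(cr))
    for p in [(220,152),(316,172),(295,272),(197,254)] if n=='top0' else []: print('hobcorner',onplane(c,*p,.066).round(3))
E
python3 m.py
```

```text
top0 cap [387.05654762 232.30952381] 336 [ 0.511  -0.1939  0.0205] circ [ 0.5111 -0.193 ] 0.0323 depthpt [ 0.5118 -0.1943  0.0169]
top0 brass [257.82795699 200.19892473] 186 [0.5853 0.1907 0.1   ] circ [0.5851 0.1914] 0.0258 depthpt [0.5847 0.1904 0.1021]
hobcorner [0.743 0.315 0.066]
hobcorner [0.684 0.023 0.066]
hobcorner [0.38  0.079 0.066]
hobcorner [0.429 0.368 0.066]
scene0 cap [259.30346821 253.52312139] 346 [ 0.5164 -0.194   0.0205] circ [ 0.5164 -0.1948] 0.0347 depthpt [ 0.5157 -0.1944  0.0192]
scene0 brass [383.91324201 292.14611872] 219 [0.59   0.1911 0.1   ] circ [0.5899 0.1915] 0.026 depthpt [0.5899 0.1911 0.0997]
```

View pics/crop.png

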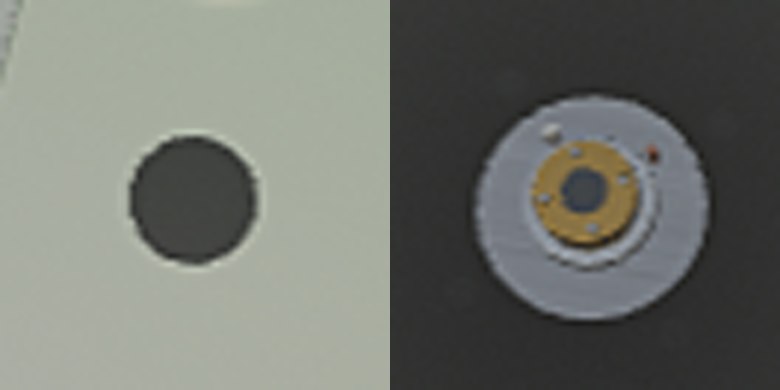

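The left crop shows a plain black disc lying flat on the board, so this is the cap. Its measured radius is about 33 mm and its height about 0.017–0.020 m, which fits. The right crop shows the brass spreader with four pins at crop pixels (575,152), (624,178), (592,229) and (545,198). The two fixed cameras differ by 5 mm in x, so I'll use the wrist camera with the same relative view for the burner and the cap, and cancel its bias that way.

```bash
cat >> h.py <<'E'
Y=0.73
def ell(c,kind,z):
    """contour centre on plane z from wrist fisheye: contour points -> world -> circle fit"""
    hsv=cv2.cvtColor(c['img'],cv2.COLOR_BGR2HSV); h,s,v=[hsv[...,i] for i in range(3)]
    m=(v<75) if kind=='cap' else (h>10)&(h<30)&(s>90)&(v>60)
    m=cv2.morphologyEx(m.astype(np.uint8),cv2.MORPH_CLOSE,np.ones((7,7)))
    best=None
    for k in cv2.findContours(m,0,1)[0]:
        if cv2.contourArea(k)<800: continue
        P=np.array([onplane(c,*p,z,True) for p in k[:,0]])[:,:2].astype(np.float64)
        A=np.c_[2*P,np.ones(len(P))]; sol=np.linalg.lstsq(A,(P**2).sum(1),rcond=None)[0]
        q=sol[:2]; r=np.sqrt(sol[2]+q@q); e=np.std(np.hypot(*(P-q).T)-r)
        r0=.033 if kind=='cap' else .026
        if best is None or abs(r-r0)+e<best[0]: best=(abs(r-r0)+e,q,r,e)
    return best
E
python3 - <<'E'
from h import *
movep([.587,.191,.22],[np.pi,0,Y]); wait(.2); c=snap('wrist','wb'); s=observe()
print(s['t'],s['eef_pos'],s['joints'],ell(c,'brass',.1))
movep([.513,-.194,.14],[np.pi,0,Y]); wait(.2); c=snap('wrist','wc'); s=observe()
print(s['t'],s['eef_pos'],ell(c,'cap',.0205))
cv2.imwrite('pics/w2.png',cv2.resize(np.hstack([cv2.imread('pics/wb.png'),cv2.imread('pics/wc.png')]),(800,300)))
E
```

```text
3.325 [0.58708482 0.19071856 0.22003849] [2.54771627e-01 4.59373337e-01 1.32911653e+00 1.09611240e-05
 1.35305893e+00 1.09602716e+00] (np.float64(0.0010328890504883452), array([0.58802548, 0.19191582]), np.float64(0.0254684013624173), np.float64(0.0005012904129056457))
5.0583 [ 0.51329459 -0.19347996  0.14007975] (np.float64(0.0016680675774777129), array([ 0.51327094, -0.19533239]), np.float64(0.03159060973408843), np.float64(0.0002586773115661388))
```

View pics/w2.png

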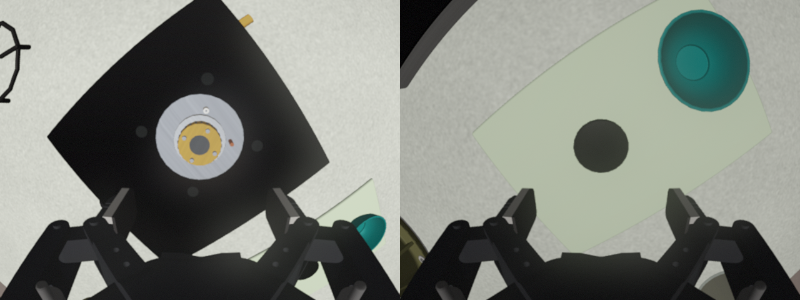

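The left half shows the burner with its pins near (200,143), and the fingers clear of it. The right half shows the black cap at (600,145) with the bowl off diagonally at (703,60), so both grip directions are free. The wrist camera puts the burner at (0.588,0.192) and the cap at (0.513,-0.195). Next I touch the board to get the tip height, then squeeze in two directions to centre the cap on the tool.

Run:
```python
from h import *
command_gripper(.075,20)
p=np.array([.5133,-.1953])
move_linear([*p,.035],.2)
hit=move_linear([*p,-.008],.03,guard=3); s=observe(); zt=s['eef_pos'][2]
print('touch',hit,s['t'],s['eef_pos'],s['contact_force'],s['finger_gap'])
if hit:
    z=zt+.004; open('zt','w').write(repr(float(zt)))
    move_linear([*p,z],.05); command_gripper(.0,20); s=observe(); print('g1',s['t'],s['eef_pos'],s['finger_gap'],s['grip_force'],s['contact_force'])
```

```text
touch True 7.1 [ 0.51324655 -0.19529797 -0.00125502] [-2.67420549  1.49371758  7.60182204] 0.07489183535151339
g1 7.5917 [ 0.51328155 -0.19529013  0.00293829] 0.06497478807899386 20.739558935165405 [-2.27241854  1.3556833   5.54802126]
```

Run:
```python
from h import *
p=[.5133,-.1953]; z=.0029; D=np.pi
def st(n): s=observe(); print(n,round(s['t'],2),s['eef_pos'].round(4),round(s['finger_gap'],4),round(s['grip_force'],1),s['contact_force'].round(2))
command_gripper(.078); st('open')
move_linear([*p,.04],.2); st('up')
movep([*p,.04],[D,0,Y+np.pi/2]); st('rot')
move_linear([*p,z],.1,guard=6); st('down')
command_gripper(0,20); st('g2')
command_gripper(.078); st('open')
move_linear([*p,.04],.2); movep([*p,.14],[D,0,Y]); wait(.2); c=snap('wrist','wc2'); print(ell(c,'cap',.0205)); st('view')
```

```text
open 7.88 [ 0.5132 -0.1953  0.0026] 0.0781 0.0 [-0.05 -0.18 -0.66]
up 8.22 [ 0.5137 -0.1955  0.0407] 0.0781 0.0 [ 0.36 -0.09 -0.68]
rot 9.62 [ 0.5131 -0.1952  0.0396] 0.0781 0.0 [-0.02 -0.74  1.22]
down 10.14 [ 0.5134 -0.1953  0.0029] 0.0781 0.0 [-0.03 -0.64  0.94]
g2 10.41 [ 0.5137 -0.1955  0.0037] 0.0647 21.7 [-2.16  0.38  5.94]
open 10.7 [ 0.5133 -0.1953  0.0029] 0.078 0.0 [0.66 1.03 0.38]
(np.float64(0.0017059385748088543), array([ 0.51446113, -0.19602548]), np.float64(0.031547988707778814), np.float64(0.00025392728258766663))
view 12.68 [ 0.5133 -0.1953  0.1398] 0.0778 0.0 [0.04 0.24 0.46]
```

```bash
cat >> h.py <<'E'
B=np.array([.5869,.1926]); D=np.pi
def st(n): s=observe(); print(n,round(s['t'],2),s['eef_pos'].round(4),s['tool_rot'].round(3),round(s['finger_gap'],4),round(s['grip_force'],1),s['contact_force'].round(2),s['torque'].round(3)); return s
E
python3 - <<'E'
from h import *
p=[.5133,-.1953]
move_linear([*p,.04],.2); move_linear([*p,.0045],.1,guard=6); st('down')
command_gripper(0,40); st('g')
move_linear([*p,.05],.1); st('lift'); move_linear([*p,.16],.25)
movep([*B,.16],[D,0,Y]); st('hover')
move_linear([*B,.108],.12); st('above')
print(move_linear([*B,.0955],.015,guard=4)); st('touch')
c=snap('wrist','wt')
E
```

```text
down 13.84 [ 0.5136 -0.1954  0.005 ] [ 3.141 -0.     0.73 ] 0.0779 0.0 [-0.16  0.19 -0.14] [-0.02  -0.046  0.045]
g 14.13 [ 0.5138 -0.1955  0.0058] [ 3.14e+00 -1.00e-03  7.30e-01] 0.0636 42.1 [-3.67  1.    6.94] [0.172 0.421 0.012]
lift 14.74 [ 0.5131 -0.1952  0.0498] [-3.141  0.     0.73 ] 0.0637 44.3 [-0.31 -0.58 -1.72] [-0.008 -0.022  0.008]
hover 16.8 [0.5871 0.1915 0.1598] [3.142 0.    0.729] 0.0639 44.5 [ 0.   -0.16 -1.42] [-0.021 -0.025  0.018]
above 17.38 [0.5873 0.1924 0.1086] [ 3.141e+00 -1.000e-03  7.300e-01] 0.0637 44.5 [-0.77 -0.3  -1.51] [0.001 0.013 0.04 ]
True
touch 17.88 [0.5871 0.1927 0.1027] [ 3.141e+00 -1.000e-03  7.300e-01] 0.0636 45.2 [-0.88  0.58  5.84] [-0.094  0.276 -0.009]
```

View pics/wt.png

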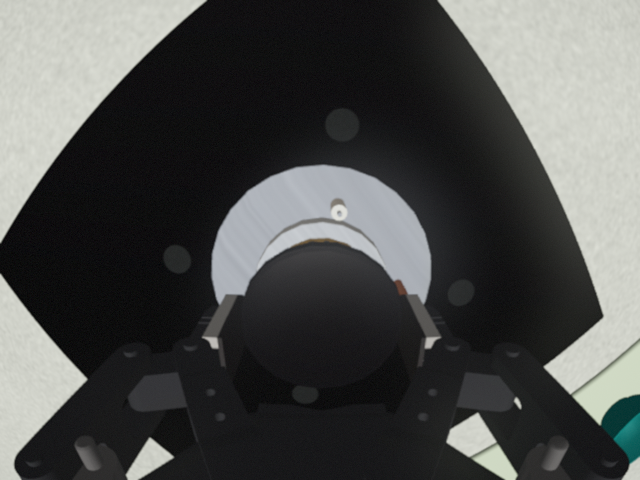

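The cap is held level between the pads, centred near (320,315) over the burner, and touched the pin tops at TCP z = 0.1027. Next I turn in 5° steps with a light guarded press after each.

```bash
cat > turn.py <<'E'
from h import *
s=observe(); z=.1026; y=Y; 
for i in range(20):
    y+=np.radians(5)
    try: move_linear([*B,z],.05,orientation=[D,0,y])
    except Unreachable: movep([*B,z],[D,0,y])
    h=move_linear([*B,.0962],.02,guard=4); s=observe(); f=s['contact_force']
    print(i,round(s['t'],2),h,round(np.degrees(y-Y)),s['eef_pos'].round(4),round(s['tool_rot'][2],3),f.round(1),s['torque'].round(2))
    if s['eef_pos'][2]<.1000: break
    if max(abs(f))>25 or s['t']>42: break
    if i==1 and s['t']>20.5: break
E
python3 turn.py
```

```text
0 18.43 True 5 [0.5867 0.1925 0.0995] 0.816 [ 2.7 -0.1 -6.3] [-0.04 -0.55  0.3 ]
```

Run:
```python
from h import *
st('now'); wait(.2); st('settled')
y=Y+np.radians(5)
print(move_linear([*B,.0955],.015,guard=4)); st('p1'); wait(.15); st('p1s')
```

```text
now 18.43 [0.5867 0.1925 0.0995] [-3.141e+00  1.000e-03  8.160e-01] 0.0639 45.2 [ 2.7  -0.07 -6.28] [-0.039 -0.546  0.295]
settled 18.62 [0.5866 0.1925 0.0996] [-3.141e+00  1.000e-03  8.170e-01] 0.0638 45.7 [ 3.15  0.28 -8.55] [-0.102 -0.566  0.238]
True
p1 18.83 [0.5867 0.1925 0.0991] [-3.141e+00  1.000e-03  8.170e-01] 0.0633 46.6 [-0.16  0.27  4.42] [0.013 0.068 0.306]
p1s 18.98 [0.5868 0.1925 0.0991] [-3.141e+00  1.000e-03  8.170e-01] 0.0635 46.6 [0.09 0.09 5.98] [0.017 0.034 0.282]
```

The cap has started to drop over the pins (TCP z 0.1027 → 0.0991), but a 0.28 N m moment about z says a slot wall is leaning on the pins. I'll turn a little in the direction that relieves it.

Run:
```python
from h import *
y=Y+np.radians(5)
for d in (2,4):
    y=Y+np.radians(5+d)
    move_linear([*B,.0993],.05,orientation=[D,0,y]); s=st(f'turn{d}')
    if abs(s['torque'][2])<.1 or s['torque'][2]<0: break
h=move_linear([*B,.0955],.015,guard=5); st(h)
wait(.15); st('s')
```

```text
turn2 19.23 [0.5867 0.1926 0.0992] [-3.141  0.     0.851] 0.0637 46.1 [-0.48 -0.43 -1.09] [ 0.004 -0.019  0.049]
True 19.46 [0.5869 0.1926 0.0978] [3.142 0.    0.851] 0.0639 46.8 [-0.41  0.5   6.91] [-0.163  0.26  -0.03 ]
s 19.61 [0.5869 0.1926 0.0978] [3.142 0.    0.851] 0.0637 46.8 [-2.21  0.2   6.08] [-0.162  0.283 -0.008]
```

The moment is gone and z is 0.0978, almost 5 mm below the pin-top contact (0.1027), so the cap is home. I'll unload, release, rise and check.

Run:
```python
from h import *
move_linear([*B,.0980],.02); st('unload')
command_gripper(.082); st('open')
move_linear([*B,.2325],.2); movep([*B,.2325],[D,0,Y]); wait(.2); c=snap('wrist','wf'); t=snap('scene','sf'); st('view')
print(ell(c,'cap',.1125))
# depth flatness of cap top (scene)
u=proj(t,[*B,.113]).round().astype(int); g=[]
for v in range(u[1]-9,u[1]+10):
    for w in range(u[0]-9,u[0]+10):
        o,d=ray(t,w,v); P=o+d*t['depth'][v,w]
        if np.hypot(*(P[:2]-B-[.002,-.001]))<.024 and .08<P[2]<.14: g.append(P)
g=np.array(g); A=np.c_[g[:,:2]-g[:,:2].mean(0),np.ones(len(g))]; print(len(g),np.linalg.lstsq(A,g[:,2],rcond=None)[0], np.median(g[:,2]))
a=cv2.resize(c['img'],(400,300)); b=cv2.resize(t['img'][u[1]-45:u[1]+45,u[0]-60:u[0]+60],(400,300),interpolation=cv2.INTER_CUBIC)
cv2.imwrite('pics/fin.png',np.hstack([a,b]))
```

```text
unload 19.86 [0.5869 0.1926 0.0979] [-3.141e+00  1.000e-03  8.520e-01] 0.0633 46.3 [-1.27 -0.4   1.51] [-0.095 -0.017  0.022]
open 20.18 [0.5869 0.1926 0.0979] [-3.141e+00  1.000e-03  8.520e-01] 0.0821 0.0 [ 0.4   0.37 -0.33] [ 0.001 -0.001 -0.028]
view 21.56 [0.5869 0.1926 0.2323] [-3.141  0.     0.731] 0.0821 0.0 [-0.31  0.3  -0.2 ] [ 0.02  -0.01  -0.024]
(np.float64(0.026098159400673705), array([0.49314344, 0.49230638]), np.float64(0.04653244190859899), np.float64(0.012565717492074718))
233 [ 0.00053432 -0.01281036  0.11221455] 0.11224053195578043
```

View pics/fin.png

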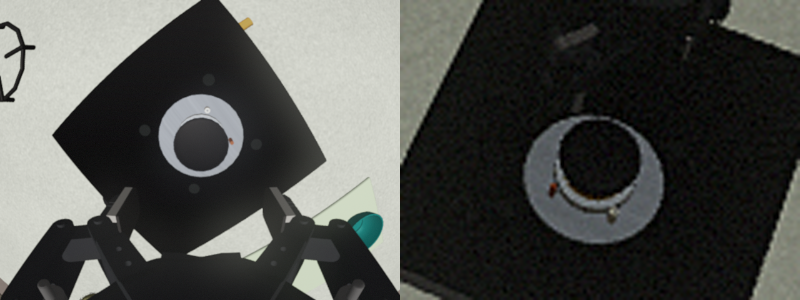

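The cap sits flat on the burner: the top is at 0.1122 m (0.113 if home, 0.118 if on the pins) and the tilt is under 1°. The circle fit caught the hob's outline instead, so I redo it on the saved image to check the centring.

```bash
sed -i 's/cv2.findContours(m,0,1)/cv2.findContours(m,1,1)/' h.py
python3 - <<'E'
from h import *
c=pickle.load(open('pics/wf.pkl','rb')); r=ell(c,'cap',.1125); print(r, 'rel burner', r[1]-[.58803,.19192])
E
```

```text
(np.float64(0.0016022510253047289), array([0.58785905, 0.19161841]), np.float64(0.03167754574868924), np.float64(0.00027979677399396426)) rel burner [-0.00017095 -0.00030159]
```

The cap's centre is within 0.4 mm of the burner's, it is flat, and the robot is clear of it, so I hand in.

```bash
python3 -c "
from rig import *
print(close_job())"
```

```text
the job is handed in; nothing more can be done
None
```

The black burner cap is back on the burner, fully home over the four pins, flat (under 1° tilt) and within about 0.4 mm of centre; the robot was clear of it and the job was handed in at about 22 s.

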